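# Close up a repaired start controller and key-start it

### The job

A short screwdriver was forgotten in the open terminal bay of the repaired start controller: lay it in the steel tool tray, tip the cover fully shut, and push the centre pins of both push rivets in the cover flush. Only then turn the key clockwise (from above) past RUN as far as it goes, to START, keep it there for about a second, and let it spring back so that the controller is left in RUN. Leave everything else on the bench standing where it is.

Things in the scene. Friction and masses are not known exactly. Their poses are not given: they have to be found in the camera images.
- unit: The start controller, a fixed grey steel case 170 (x) x 250 (y) x 60 mm high. Origin: centre of its underside, on the table. In its frame the terminal bay is the +y half and the key panel the -y half, whose top is at z = 60 mm. The bay is a recess open at the top, inside x -73..73, y 8..113 mm, its floor at z = 46 mm and its rim at z = 60 mm. Fixed to the table; its place and yaw vary.
- cover_hinge (a point): Point on the hinge line of the cover, at (0, 4, 63) mm in the unit's frame; the hinge line runs along the unit's x axis. The point's axes turn with the cover: its y axis runs along the cover from the hinge to the free edge, its z axis is the cover's outer face normal (up when shut).
- cover_edge (a point): Middle of the cover's free edge, 121 mm from the hinge line.
- cover (a joint): Hinge angle of the aluminium cover (168 x 118 x 4 mm, 90 g), rad: 0 = shut flat on the bay's rim, 1.57 = upright, greater = leaning over the key panel (stop at 2.45). It starts open, about 2.0 to 2.25. The hinge is stiff (friction 0.09 N m), so the cover more or less stays where it is left.
- pin_a_top (a point): Centre of the top of the first push rivet's black centre pin (13 mm in diameter), on the cover at x = -50 mm, 104 mm from the hinge line. The point's z axis points out of the pin's top, along its travel. Flush, its top is 4.5 mm over the cover's mid-plane, 0.5 mm over its round flange (22 mm in diameter, 2 mm thick) on the cover's outer face.
- pin_a (a joint): How far the first pin is pushed in, m: 0 = standing 7.5 mm proud of its flange, 0.007 = fully home, flush. Starts 0 to 2 mm in. It takes 6 N to move and stays where it is left.
- pin_b_top (a point): The same for the second rivet, at x = +50 mm on the cover.
- pin_b (a joint): How far the second pin is pushed in, as pin_a.
- key_bow (a point): Centre of the black bow (grip) of the key, a bar 56 mm long x 10 mm thick x 22 mm tall, on the upright lock axis at (0, -72) mm in the unit's frame, 88 mm above the table; the bow spans 77 to 99 mm above the table. The point's x axis runs along the bow, its z axis is up. The key stays in its lock, a 30 mm round steel barrel that rises 11 mm over the panel. Viewed from above the bow lies perpendicular to the hinge line at RUN (unit's y axis).
- barrel (a joint): Angle of the lock barrel, rad, growing clockwise from above: 0 = OFF, 0.8 = RUN (stop). Starts 0 to 0.35. Turns with the key against light friction (0.035 N m) and stays where it is left.
- key (a joint): Further turn of the key beyond the barrel, rad, clockwise from above: 0 = at rest, 0.6 = fully at START (stop). Sprung: it begins to move at 0.075 N m, when the barrel is already at RUN, needs 0.165 N m at the stop, and springs back to 0 (RUN) when let go. The key's total angle from OFF is barrel + key.
- driver: Stubby screwdriver, 60 g, lying flat: a black grip 46 x 24 x 26 mm (long x wide x high) and a thin 7 mm steel shaft reaching 52 mm from the origin along +x. Origin: underside, at the middle of the grip; x axis along it towards the tip. It starts on the bay's floor with its x axis within 0.3 rad of the unit's +y axis, and stands 12 mm over the rim, so the cover cannot shut on it.
- tray: Steel tool tray, open on top, 200 (x) x 130 (y) x 32 mm high, walls 4 mm, floor about 4 mm. Origin: centre of its underside. Fixed to the table; a small tin stands in its +x half, the -x half is free.
- bottle: Bystander: clear plastic bottle, 42 mm in diameter, 165 mm tall, standing beside the unit. Origin at the centre of its base.
- can: Bystander: white can, 48 mm in diameter, 140 mm tall, standing beside the unit. Origin at the centre of its base.
- jar: Bystander: amber jar, 44 mm in diameter, 50 mm tall, beside the unit. Origin at the centre of its base.
- spool: Bystander: grey spool, 52 mm in diameter, 42 mm tall, beside the unit. Origin at the centre of its base.
- tin: Bystander: flat round tin, 42 mm in diameter, 26 mm high, standing in the tray's +x half. Origin at the centre of its base.
- tweezers: Bystander: dark steel tweezers, 118 x 13 x 5 mm, lying on the table to the robot's right. Origin at the underside, mid-length.
- brush: Bystander: brush 160 mm long lying on the table to the left, beyond the tray.
Mind the look-alikes: they are no part of the job. What is shaped like the driver but yellow is not meant.

How it is judged:
By the outcome, as a careful person would: the job done as asked, in the order asked, and still so for the second after the job is handed in, with the robot touching nothing.
It also fails if it takes over 72 s, if anything falls off the work surface, if the arm or the gripper's body presses on something with over 40 N, if the wrist force passes 120 N, or if a joint passes its speed limit or range.

### The arm

A 6-joint arm with a two-finger parallel gripper is mounted at the origin on the work surface. World frame = base frame: x ahead of the robot, y to its left, z up, the work surface at z = 0. Lengths are in m, angles in rad, forces in N, time in s.
With the tool pointing down it reaches from about 0.35 to 0.875 m from the base axis. Payload 4.2 kg.
Tool frame: the origin (TCP) lies on the centre line of the jaws, within the pads' length; the fingertips stand 14 mm ahead of it and the grasp point (between the pads) lies 5 mm behind it; z points along the fingers, x is the direction in which the jaws open and shut, and the axes are right-handed (so a half turn about z gives the same grasp; the last joint's range is limited). The gripper opens to 85 mm and grips with 20 to 120 N. Pads are 22 mm wide; open, the fingers measure 114 mm over their backs; the gripper's body (76 mm by 85 mm) begins 54 mm behind the grasp point. The pads swing forward as they close: fully open they stand 13 mm farther back than shut.
Start: joints at [1.609, 0.385, 0.008, 0, -1.194, -0.259], TCP at [0.137, 0.61, 0.245] pointing down, gripper open.
Joint ranges: [-3.14, 3.14], [-1.21, 2.06], [-1.07, 1.41], [-3.16, 2.05], [-2.99, -0.16], [-3.1, 3.1]. Speed limits (rad/s): [2.79, 2.79, 3.14, 3.14, 3.14, 3.14].

### API

Orientations are given as a rotation vector (axis times angle).
In Python, from cell import status, cams, robot gives the robot as it stands. The module is installed in compiled form; this text tells all that it offers.
- The arm moves only by the shell command python3 -m inch 'ROWS' [FORCE]. ROWS is text: rows parted by semicolons, each of 7 numbers parted by spaces: the shift along the tool's x, y, z in cm, then the turn, a rotation vector about the tool's x, y, z in rad, then the finger opening in cm, from 0 to 8.54. In form: x y z ax ay az jaw; .... A call has 1 to 20 rows; each row shifts and turns the commanded pose from where the row before left it, along the tool's axes as they then stand; what a row does not reach is not made up. A row lasts 1/8 s, in which the tool goes at most 62.5 mm and 10.7 degrees, less where a joint would pass 70% of its speed; a pose out of reach is approached as far as the arm can. A call with a gripper value outside its range is refused whole. The fingers move at their own pace and stop on an object; FORCE is the grip in N (left out, the last holds). Time passes only in rows, so rows that do not move let the fingers close. It gives the time, the measured TCP pose, the force and the opening at its end, in the units of the state.
- status.observe(): the state, without advancing time (a new reading comes with each control period).
- cams.get_image(name): name is "scene" or "side" or "wrist"; returns a dict with "img" (400x640x3 uint8, red, green, blue), "depth" (400x640 float32, m along the optical axis (not along the pixel's ray), 0 where there is no reading), "fovy" (degrees; the focal length in pixels is half the picture's height over the tangent of half this angle, whatever the lens; pixels are square), "cx", "cy" (the principal point, pixels), "D" ([k1, k2, p1, p2, k3] as OpenCV has them; the pictures are not rectified), "eye" and "orientation" of the camera in the world; the wrist camera has in their place "tool_from_camera" (4x4, takes a point from camera to tool coordinates, whose origin is the TCP and whose axes are the tool frame's). Camera axes: x right, y up, looking along -z (the intrinsics and any distortion apply to the point x, -y, -z); pixel columns grow to the right and rows downward; lengths in m; the calibration is good to about 2 mm. A picture is of the moment at which its call begins: read the wrist's pose just before it.
- robot.sign_off(): hands the job in, once; it reports no verdict.
The state is a dict: "time": time; "joints": joint angles; "qvel": joint speeds; "effort": joint torques, N m; "eef_pos": TCP position; "eef_rot": TCP orientation; "contact_force": force on the tool from outside, world axes, zero at the start; "wrist_torque": the same for the moment, N m; "width": opening from 0.0 (shut) to 1.0 (fully open).
Only numpy, scipy, OpenCV 4.12 (cv2) and the standard library are available. Lean on these libraries where they do the work, as an engineer would, in place of code of your own. Each camera call takes 0.05 s, during which the arm holds its last target.

## Working session

There is one attempt and no reset: what is moved stays moved. The work goes in short steps, Python scripts to look and compute and a shell command to move; the robot and the scene stay as the last step left them, time stands still between calls to the robot, and variables do not carry over. Pictures are saved under pics/ and viewed, and the job is handed in when it is done.

```bash
mkdir -p pics; ls; cat > h.py <<'E'
import numpy as np, cv2
from cell import status, cams, robot
from scipy.spatial.transform import Rotation as R
def grab(name):
    s=status.observe(); d=cams.get_image(name)
    if name=="wrist":
        T=np.eye(4); T[:3,:3]=R.from_rotvec(s["eef_rot"]).as_matrix(); T[:3,3]=s["eef_pos"]
        M=T@np.array(d["tool_from_camera"])
    else:
        M=np.eye(4); o=np.array(d["orientation"],float)
        M[:3,:3]=o if o.shape==(3,3) else (R.from_rotvec(o).as_matrix() if o.size==3 else R.from_quat(o).as_matrix())
        M[:3,3]=d["eye"]
    d["M"]=M; f=200/np.tan(np.radians(d["fovy"])/2)
    d["K"]=np.array([[f,0,d["cx"]],[0,f,d["cy"]],[0,0,1.]]); d["Dn"]=np.array(d["D"],float)
    return d
def save(d,n): cv2.imwrite("pics/"+n+".png",cv2.cvtColor(d["img"],cv2.COLOR_RGB2BGR))
def ray(d,u,v):
    p=cv2.undistortPoints(np.array([[[u,v]]],float),d["K"],d["Dn"])[0,0]
    return d["M"][:3,3], d["M"][:3,:3]@np.array([p[0],-p[1],-1.])
def plane(d,u,v,z):
    o,r=ray(d,u,v); return o+r*(z-o[2])/r[2]
def pt(d,u,v):
    o,r=ray(d,u,v); return o+r*d["depth"][int(v),int(u)]
def proj(d,P):
    c=np.linalg.inv(d["M"])@np.append(P,1); q=np.array([[c[0],-c[1],-c[2]]])
    return cv2.projectPoints(q,np.zeros(3),np.zeros(3),d["K"],d["Dn"])[0][0,0]
def cloud(d):
    h,w=d["depth"].shape; u,v=np.meshgrid(np.arange(w),np.arange(h))
    p=cv2.undistortPoints(np.stack([u.ravel(),v.ravel()],-1)[:,None].astype(float),d["K"],d["Dn"])[:,0]
    r=np.stack([p[:,0],-p[:,1],-np.ones(len(p))],-1)@d["M"][:3,:3].T
    return (d["M"][:3,3]+r*d["depth"].reshape(-1,1)).reshape(h,w,3)
E
python3 - <<'E'
from h import *
print(status.observe())
for n in ["scene","side","wrist"]:
    d=grab(n); save(d,n+"0"); print(n,d["fovy"],d["cx"],d["cy"],d["D"],d.get("eye"),d.get("orientation"),d.get("tool_from_camera"))
E
```

```text
pics
{'time': 0.0, 'joints': array([ 1.60860528e+00,  3.85567945e-01,  6.63828115e-03, -4.98586210e-04,
       -1.19398282e+00, -2.58632092e-01]), 'qvel': array([-5.38910483e-04,  1.55753447e-03,  4.70129246e-04, -9.42120119e-05,
       -1.31182135e-03,  2.28962070e-03]), 'effort': array([ 2.93093790e-04, -3.92289519e+01,  1.88406801e+01,  4.18655276e+00,
       -4.56334732e-03,  4.73664926e-06]), 'eef_pos': array([0.13673456, 0.60930284, 0.2442196 ]), 'eef_rot': array([ 1.96189450e+00, -2.45159567e+00,  2.23757854e-03]), 'contact_force': array([-0.48069382, -0.34445069, -0.08422286]), 'wrist_torque': array([-0.01453654,  0.01218272, -0.01097267]), 'width': 0.9958206073137021}
scene 48.55130465682624 319.31747480097266 204.50859333421 [-0.12742169  0.          0.          0.          0.        ] [1.14837025 0.66928629 0.70427433] [0.44163761 1.19578256 2.23118177] None
side 53.1545427348472 317.13083298518757 195.4775739830846 [0.02196654 0.         0.         0.         0.        ] [ 0.27254325 -0.70404682  0.96951941] [ 0.65970964 -0.13858767 -0.37444508] None
wrist 66.9219657432928 322.48168050738064 204.49790377975478 [-0.0391371  0.         0.         0.         0.       ] None None [[ 9.99999128e-01 -6.25959963e-04  1.16302710e-03  1.24351126e-03]
 [-2.89693580e-04 -9.63069217e-01 -2.69253781e-01 -6.80204117e-02]
 [ 1.28861769e-03  2.69253210e-01 -9.63068559e-01 -1.28946707e-01]
 [ 0.00000000e+00  0.00000000e+00  0.00000000e+00  1.00000000e+00]]
```

View pics/scene0.png

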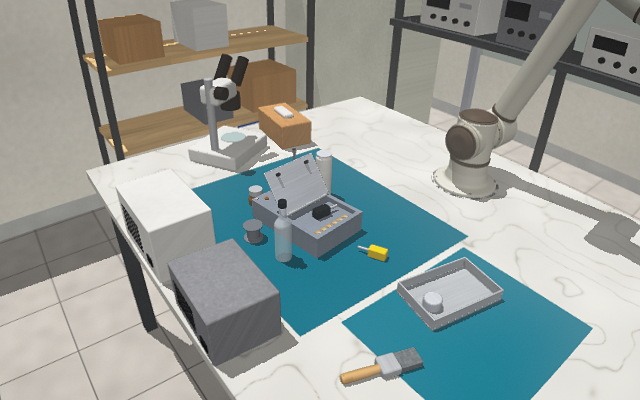

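View pics/side0.png

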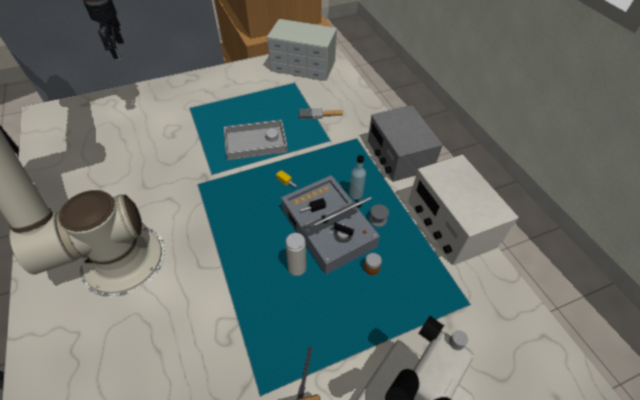

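View pics/wrist0.png

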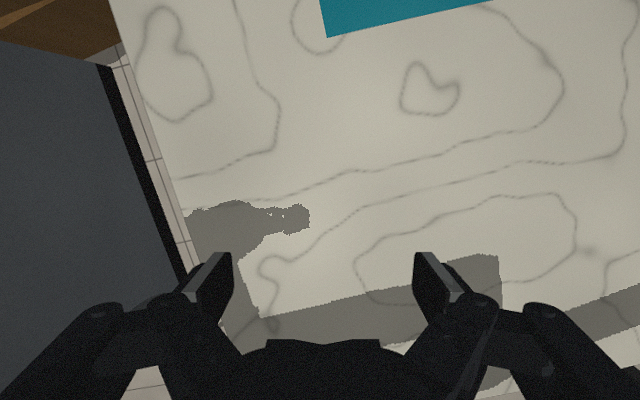

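The side view shows the robot at left. The unit is at about (330,222) with the black driver in its bay at (315,205), and the tray is at (255,138). The yellow look-alike lies on the mat at (286,178). Next I'll enlarge the unit.

```bash
python3 - <<'E'
from h import *
a=grab("side");b=grab("scene")
c=cv2.resize(a["img"][165:285,265:395],None,fx=6,fy=4.9,interpolation=cv2.INTER_CUBIC)
c=cv2.resize(a["img"][170:280,270:390],(720,660)[:2] if 0 else (650,596),interpolation=cv2.INTER_CUBIC)
cv2.imwrite("pics/side_c.png",c[:,:,::-1])
c=cv2.resize(b["img"][145:265,240:370],(650,600),interpolation=cv2.INTER_CUBIC)
cv2.imwrite("pics/scene_c.png",c[:,:,::-1])
P=cloud(a);Q=cloud(b)
for n,p in (("side",P),("scene",Q)): print(n,np.isfinite(p).all(), (a if n=="side" else b)["depth"][::100,::160])
for u,v in [(250,140),(240,145),(270,290),(315,205),(344,228),(286,178)]: print(u,v,P[v,u].round(3))
for u,v in [(450,290),(372,252),(340,232),(350,228),(322,211)]: print("sc",u,v,Q[v,u].round(3))
E
```

```text
side True [[1.6186149 1.8433012 1.9522593 2.131472 ]
 [2.6693296 1.5224301 1.5231527 2.3530288]
 [0.8345484 1.2204612 1.1337215 1.0386528]
 [1.802872  1.0223528 1.0216388 1.0296687]]
scene True [[1.7944567  2.2845416  2.4484727  1.7017529 ]
 [1.9856979  2.5448518  2.760975   3.6675239 ]
 [2.1953945  1.0114188  1.2078624  1.3305726 ]
 [1.9097284  1.9697378  0.96355957 0.93328696]]
250 140 [0.451 0.315 0.002]
240 145 [0.412 0.303 0.003]
270 290 [ 0.339 -0.241  0.001]
315 205 [ 0.532 -0.079  0.073]
344 228 [ 0.566 -0.196  0.1  ]
286 178 [0.502 0.086 0.024]
sc 450 290 [0.451 0.291 0.001]
sc 372 252 [0.513 0.095 0.017]
sc 340 232 [0.54  0.003 0.035]
sc 350 228 [ 0.502 -0.001  0.028]
sc 322 211 [ 0.55  -0.059  0.069]
```

View pics/side_c.png

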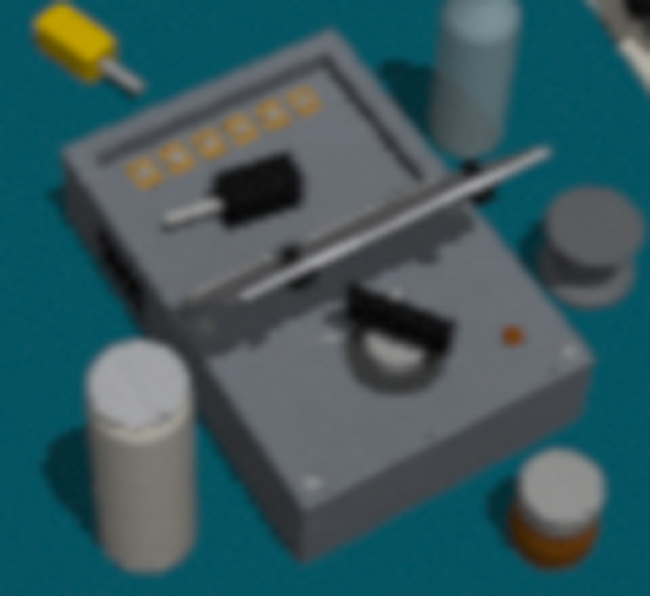

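View pics/scene_c.png

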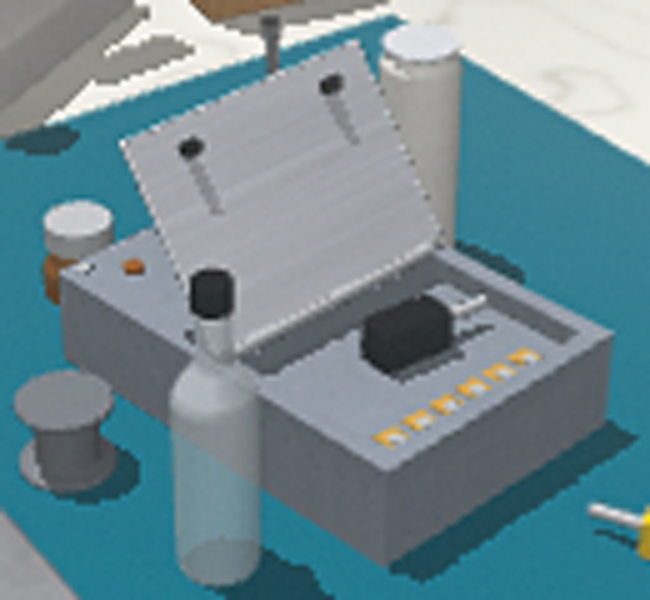

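```bash
python3 - <<'E'
from h import *
a=grab("side");b=grab("scene")
S=lambda x,y:(270+x*120/650-.5+.0,170+y*110/596-.5)
C=lambda x,y:(240+x*130/650-.5,145+y*120/600-.5)
print("corners z=.06")
for n,x,y in [("bayL",65,152),("bayR",335,30),("keyR",592,362),("keyL",305,500)]:
    print(n,plane(a,*S(x,y),.06).round(4))
for n,x,y in [("bayL",612,333),("bayR",388,468),("keyR",62,268)]:
    print("sc",n,plane(b,*C(x,y),.06).round(4))
print("bow ends top z=.099")
for x,y in [(350,290),(450,325),(400,312)]: print(plane(a,*S(x,y),.099).round(4))
print("driver: grip top z.072, tip z~.057")
P=cloud(a)
for w,d,T in (("side",a,S),("scene",b,C)):
    Q=cloud(d); g=d["img"].max(2)<60
    m=g&(Q[...,2]>.062)&(Q[...,2]<.085)&(abs(Q[...,0]-.54)<.06)&(abs(Q[...,1]+.07)<.05)
    print(w,m.sum(),Q[m].mean(0),Q[m].min(0),Q[m].max(0))
print(plane(a,*S(168,220),.058),plane(b,*C(484,298),.058))
# cover points
for x,y in [(240,295),(550,152),(400,215)]:
    u,v=S(x,y);print("cov",pt(a,u+.5,v+.5))
for x,y in [(122,145),(355,42),(436,240),(235,350)]: print("covsc",pt(b,*C(x+(4 if x<300 else -4),y+4)))
E
```

```text
corners z=.06
bayL [ 0.456  -0.0092  0.06  ]
bayR [0.6242 0.0159 0.06  ]
keyR [ 0.6543 -0.2325  0.06  ]
keyL [ 0.492  -0.2497  0.06  ]
sc bayL [ 0.4577 -0.0069  0.06  ]
sc bayR [0.6227 0.0147 0.06  ]
sc keyR [ 0.6561 -0.2299  0.06  ]
bow ends top z=.099
[ 0.5483 -0.1717  0.099 ]
[ 0.5845 -0.2084  0.099 ]
[ 0.5654 -0.1925  0.099 ]
driver: grip top z.072, tip z~.057
side 119 [ 0.5399615  -0.07557888  0.07018349] [ 0.51900275 -0.08573174  0.06220032] [ 0.56257332 -0.06115289  0.07603076]
scene 117 [ 0.54787283 -0.06650585  0.06922315] [ 0.52413424 -0.08094303  0.06247786] [ 0.56708191 -0.05645768  0.07448158]
[ 0.49122255 -0.07043756  0.058     ] [ 0.48827561 -0.0744001   0.058     ]
cov [ 0.48291642 -0.19333676  0.15801242]
cov [ 0.65069918 -0.17287084  0.15791924]
cov [ 0.57499773 -0.16891596  0.1411034 ]
covsc [ 0.64774732 -0.17025686  0.15803166]
covsc [ 0.29355196 -0.44891915 -0.00180153]
covsc [ 0.48540361 -0.12274372  0.0666909 ]
covsc [ 0.62959468 -0.09961596  0.06518783]
```

The unit comes out at about (0.557,-0.119) with yaw about 0.138. The cover sits at about 2.2 rad and the barrel starts near 0.16. The black-gripped driver in the bay (side 315,205; scene 322,211) is the one meant. The yellow one on the mat (side 286,178; scene 375,252) is the look-alike. The driver points roughly along the unit's -x rather than +y as the text says, so I'll trust the images. Next I'll measure the tray and the tall bystanders.

```bash
python3 - <<'E'
from h import *
a=grab("side");b=grab("scene")
c=cv2.resize(a["img"][110:170,210:300],(720,480),interpolation=cv2.INTER_CUBIC)
cv2.imwrite("pics/tray_c.png",c[:,:,::-1])
c=cv2.resize(b["img"][245:335,385:515],(780,540),interpolation=cv2.INTER_CUBIC)
cv2.imwrite("pics/tray_s.png",c[:,:,::-1])
Q=cloud(b);P=cloud(a)
for n,u,v,d in [("bottle",282,203,Q),("can",297,240,P),("spool",379,209,P),("jar",373,258,P),("can sc",326,153,Q),("tin",432,295,Q),("bottle side",360,158,P)]: print(n,d[v,u].round(3))
for d,p in ((a,P),(b,Q)):
    m=(p[...,2]>.02)&(p[...,2]<.05)&(abs(p[...,0]-.45)<.18)&(abs(p[...,1]-.31)<.12)
    q=p[m]; print(m.sum(), q.min(0),q.max(0), cv2.minAreaRect(q[:,:2].astype(np.float32)))
E
```

```text
bottle [ 0.692 -0.027  0.165]
can [ 0.432 -0.207  0.138]
spool [ 0.705 -0.142  0.044]
jar [ 0.613 -0.281  0.049]
can sc [ 0.423 -0.203  0.139]
tin [0.522 0.291 0.029]
bottle side [ 0.683 -0.039  0.165]
546 [0.35623186 0.21073931 0.02003964] [0.57495544 0.38054413 0.0387017 ] ((0.4651140868663788, 0.29734593629837036), (0.13751086592674255, 0.2034768909215927), 77.68681335449219)
1301 [0.35831983 0.21489539 0.02001539] [0.57908737 0.38216558 0.03488868] ((0.46823984384536743, 0.29927176237106323), (0.13268063962459564, 0.20261257886886597), 78.58514404296875)
```

View pics/tray_s.png

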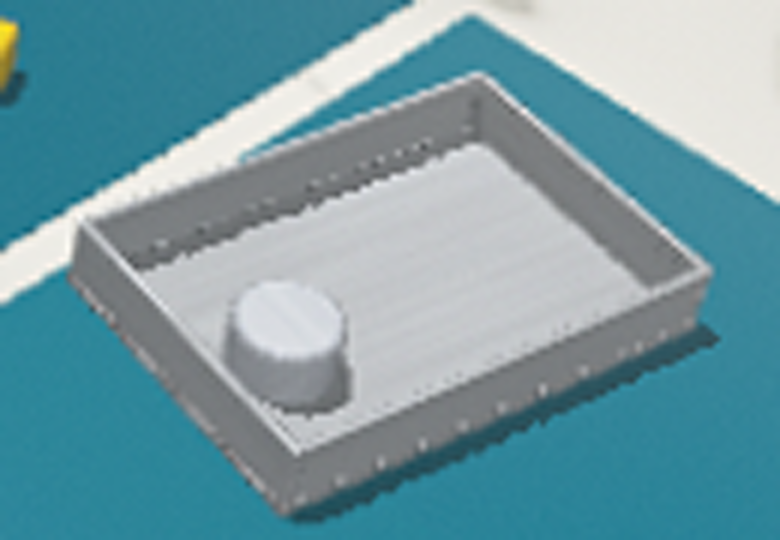

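```bash
python3 -m inch '4.42 -4.19 0 0 0 0 8; 4.42 -4.19 0 0 0 0 8; 4.42 -4.19 0 0 0 0 8; 4.42 -4.19 0 0 0 0 8; 4.42 -4.19 0 0 0 0 8; 4.42 -4.19 0 0 0 0 8; 4.42 -4.19 0 0 0 0 8; 4.42 -4.19 0 0 0 0 7; 4.42 -4.19 0 0 0 0 6; 4.42 -4.19 0 0 0 0 5; 4.42 -4.19 0 0 0 0 4; 4.42 -4.19 0 0 0 0 4; 4.42 -4.19 0 0 0 0 4; 0 0 0 0 0 -0.11 4; 0 0 0 0 0 -0.11 4; 0 0 0 0 0 0 4'
python3 - <<'E'
from h import *
s=status.observe();print(s["joints"].round(3),s["eef_pos"],s["contact_force"],s["width"])
d=grab("wrist");save(d,"w1");T=R.from_rotvec(s["eef_rot"]).as_matrix();print(T.round(3))
E
```

```text
time: 2.45
eef_pos: [0.5425, -0.0704, 0.2453]
eef_rot: [2.219, -2.224, -0.0]
contact_force: [-0.9, 0.0, -0.0]
width: 0.469
[ 0.167  0.252 -0.185 -0.    -1.134  1.401] [ 0.54247484 -0.07039707  0.24528571] [-0.94544077  0.00780382 -0.02926565] 0.46869805516678026
[[-0.003 -1.    -0.   ]
 [-1.     0.003  0.   ]
 [-0.     0.    -1.   ]]
```

View pics/w1.png

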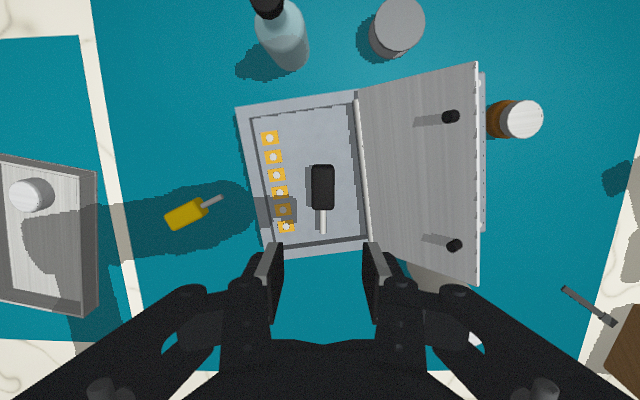

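The wrist view shows the black driver in the bay, with its grip at (322,187) and its shaft running to (323,233). The yellow decoy is outside the bay at (190,212). The driver therefore lies along world -x. I'll measure it precisely.

```bash
python3 - <<'E'
from h import *
d=grab("wrist");Q=cloud(d);g=(d["img"].max(2)<70)
m=g&(abs(Q[...,2]-.072)<.006); m[:, :300]=0;m[:,345:]=0;m[:150]=0;m[225:]=0
v,u=np.nonzero(m);print(m.sum(),u.min(),u.max(),v.min(),v.max())
r=cv2.minAreaRect(np.stack([u,v],-1).astype(np.float32));print(r)
q=np.array([plane(d,*p,.072)[:2] for p in cv2.boxPoints(r)]);print(q.round(4),q.mean(0))
print("tip",plane(d,323,233,.058),"depths",Q[m][:,2].mean())
print("bay rim corners",plane(d,238,107,.06),plane(d,262,255,.06))
for u,v in [(478,62),(479,285),(357,93),(451,116),(455,245)]: print(Q[v,u-3].round(4))
c=cv2.resize(d["img"][90:270,225:405],(600,600),interpolation=cv2.INTER_CUBIC);cv2.imwrite("pics/w1c.png",c[:,:,::-1])
E
```

```text
996 311 334 166 209
((322.5, 187.5), (43.0, 23.0), 90.0)
[[ 0.5659 -0.0595]
 [ 0.5659 -0.0826]
 [ 0.5209 -0.0829]
 [ 0.521  -0.059 ]] [ 0.54341672 -0.07099876]
tip [ 0.48891584 -0.07140512  0.058     ] depths 0.07180534634548695
bay rim corners [0.62350869 0.01301846 0.06      ] [ 0.46312156 -0.00214054  0.06      ]
[ 0.6475 -0.1709  0.1627]
[ 0.4842 -0.1932  0.1624]
[ 0.6362 -0.1021  0.0602]
[ 0.6133 -0.1598  0.154 ]
[ 0.5154 -0.1734  0.1543]
```

View pics/w1c.png

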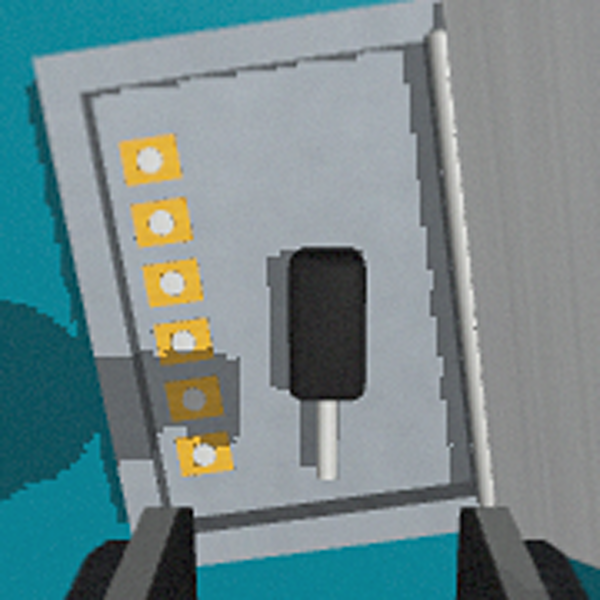

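```bash
python3 -m inch '0.05 0 5 0 0 0 4; 0 0 5 0 0 0 4; 0 0 4 0 0 0 4; 0 0 2.2 0 0 0 4; 0 0 2 0 0 0 4; 0 0 0 0 0 0 4; 0 0 0 0 0 0 1.5; 0 0 0 0 0 0 1.5; 0 0 0 0 0 0 1.5; 0 0 0 0 0 0 1.5; 0 0 0 0 0 0 1.5' 40
```

```text
time: 3.92
eef_pos: [0.5431, -0.0705, 0.0643]
eef_rot: [-2.22, 2.221, -0.002]
contact_force: [-1.6, 2.0, 5.7]
width: 0.274
```

```bash
python3 -m inch '0 0 -2 0 0 0 1.5; 0 0 -5 0 0 0 1.5; 0 0 -5 0 0 0 1.5; 0 0 -3 0 0 0 1.5; 0 0 0 0 0 0 1.5'
python3 - <<'E'
from h import *
d=grab("wrist");save(d,"w2");s=status.observe();print(s["eef_pos"],s["contact_force"],s["width"])
E
```

```text
time: 4.55
eef_pos: [0.5436, -0.0706, 0.2158]
eef_rot: [-2.217, 2.219, -0.006]
contact_force: [-0.9, 1.2, -1.3]
width: 0.274
[ 0.54238464 -0.07056443  0.21364225] [-0.25162335 -0.47317836 -1.6176469 ] 0.27241913875494045
```

View pics/w2.png

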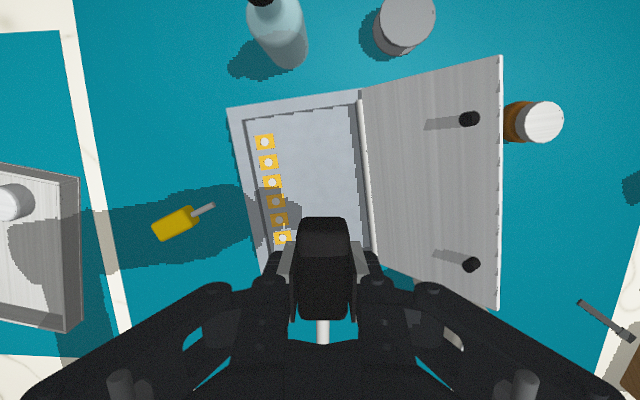

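```bash
python3 -m inch '-5.61 1.74 0 0 0 0 1.5; -5.61 1.74 0 0 0 0 1.5; -5.61 1.74 0 0 0 0 1.5; -5.61 1.74 0 0 0 0 1.5; -5.61 1.74 0 0 0 0 1.5; -5.61 1.74 0 0 0 0 1.5; -5.61 1.74 0 0 0 0 1.5; 0 0 0 0 0 -0.17 1.5; 0 0 0 0 0 -0.17 1.5; 0 0 0 0 0 -0.17 1.5; 0 0 0 0 0 -0.17 1.5; 0 0 0 0 0 -0.17 1.5; 0 0 0 0 0 -0.17 1.5; 0 0 0 0 0 -0.17 1.5; 0 0 0 0 0 -0.17 1.5; 0 0 0 0 0 0 1.5'
python3 - <<'E'
from h import *
d=grab("wrist");save(d,"w3");s=status.observe();print(s["joints"].round(2),s["eef_pos"],s["contact_force"],s["width"])
print(R.from_rotvec(s["eef_rot"]).as_matrix().round(3))
E
```

```text
time: 6.6
eef_pos: [0.4203, 0.3214, 0.2113]
eef_rot: [3.12, -0.335, -0.004]
contact_force: [-0.1, 0.9, -0.4]
width: 0.274
[ 0.96  0.25 -0.27 -0.   -1.05  1.97] [0.42047221 0.32154629 0.21166111] [ 0.29220436 -1.20706609 -1.01225064] 0.2751506359257443
[[ 0.977 -0.213 -0.002]
 [-0.213 -0.977 -0.002]
 [-0.002  0.003 -1.   ]]
```

View pics/w3.png

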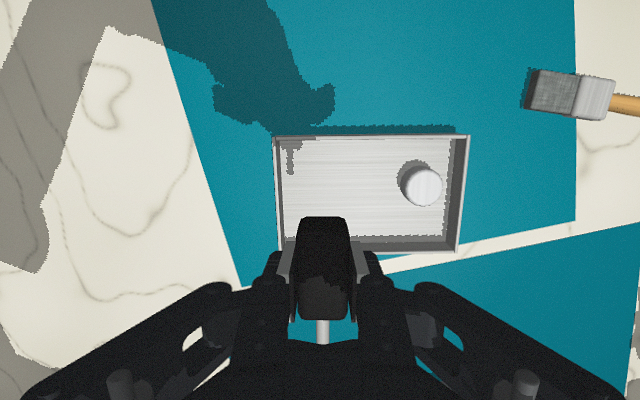

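```bash
python3 - <<'E'
from h import *
d=grab("wrist")
q=np.array([plane(d,u,v,.032)[:2] for u,v in [(273,135),(470,134),(458,253)]]);print(q.round(4),np.linalg.norm(np.diff(q,axis=0),axis=1),(q[0]+q[2])/2)
E
```

```text
[[0.383  0.3835]
 [0.5762 0.343 ]
 [0.552  0.2155]] [0.1974425  0.12987535] [0.46747572 0.29949284]
```

```bash
python3 -m inch '0 0 6 0 0 0 1.5; 0 0 6 0 0 0 1.5; 0 0 4 0 0 0 1.5; 0 0 2 0 0 0 1.5; 0 0 0.7 0 0 0 1.5; 0 0 0 0 0 0 1.5; 0 0 0 0 0 0 1.5'
```

```text
time: 7.58
eef_pos: [0.4215, 0.3228, 0.0274]
eef_rot: [-3.122, 0.332, -0.002]
contact_force: [-0.1, -0.0, -0.6]
width: 0.27
```

```bash
python3 -m inch '0 0 0.3 0 0 0 1.5; 0 0 0.2 0 0 0 1.5; 0 0 0 0 0 0 1.5; 0 0 0 0 0 0 4; 0 0 0 0 0 0 4; 0 0 0 0 0 0 4; 0 0 0 0 0 0 4; 0 0 -3 0 0 0 4; 0 0 -6 0 0 0 4; 0 0 -6 0 0 0 4; 0 0 -4 0 0 0 4; 0 0 0 0 0 0 0'
python3 - <<'E'
from h import *
d=grab("wrist");save(d,"w4");s=status.observe();print(s["joints"].round(2),s["eef_pos"],s["contact_force"],s["width"])
E
```

```text
time: 9.07
eef_pos: [0.4222, 0.3236, 0.2152]
eef_rot: [-3.117, 0.33, -0.007]
contact_force: [-0.1, 0.3, -0.4]
width: 0.267
[ 0.96  0.25 -0.27 -0.   -1.04  1.97] [0.42114749 0.32252582 0.21266916] [ 0.05057328  0.85006048 -0.82382867] 0.1786492221516845
```

View pics/w4.png

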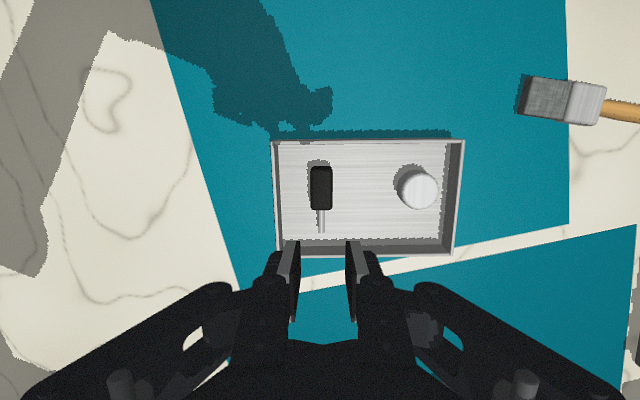

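The driver now lies on the tray floor at (320,190), in the free half and clear of the tin at (418,190). Next is the cover.

```bash
python3 -m inch '0 0 -4 0 0 0 0; 2.63 5.015 0 0 0 0 0; 2.63 5.015 0 0 0 0 0; 2.63 5.015 0 0 0 0 0; 2.63 5.015 0 0 0 0 0; 2.63 5.015 0 0 0 0 0; 2.63 5.015 0 0 0 0 0; 2.63 5.015 0 0 0 0 0; 2.63 5.015 0 0 0 0 0; 2.63 5.015 0 0 0 0 0; 2.63 5.015 0 0 0 0 0'
python3 -m inch '0 0 0 0 0 0.18 0; 0 0 0 0 0 0.18 0; 0 0 0 0 0 0.18 0; 0 0 0 0 0 0.18 0; 0 0 0 0 0 0.18 0; 0 0 0 0 0 0.18 0; 0 0 0 0 0 0.18 0; 0 0 0 0 0 0.18 0; 0 0 0 0 0 0.18 0; 0 0 0 0 0 0.18 0; 0 0 0 0 0 0.18 0; 0 0 0 0 0 0.18 0; 0 0 0 0 0 0.18 0; 0 0 0 0 0 0.18 0; 0 0 0 0 0 0.18 0; 0 0 0 0 0 0.09 0; 0 0 0 0 0 0 0'
python3 - <<'E'
from h import *
d=grab("wrist");save(d,"w5");s=status.observe();print(s["joints"].round(2),s["eef_pos"],s["contact_force"],s["width"])
print(R.from_rotvec(s["eef_rot"]).as_matrix().round(3))
E
```

```text
time: 10.5
eef_pos: [0.5724, -0.225, 0.2489]
eef_rot: [-3.123, 0.332, 0.006]
contact_force: [0.5, -0.0, 0.1]
width: 0.001
time: 12.62
eef_pos: [0.5721, -0.2232, 0.2491]
eef_rot: [0.221, -3.13, -0.002]
contact_force: [0.4, 1.1, 0.6]
width: -0.001
[-0.11  0.37 -0.01 -0.   -1.2   0.25] [ 0.57226248 -0.22322991  0.24950925] [-1.15457371  1.04535812  0.72220583] -0.002342015173969474
[[-0.99  -0.141 -0.003]
 [-0.141  0.99   0.001]
 [ 0.003  0.001 -1.   ]]
```

View pics/w5.png

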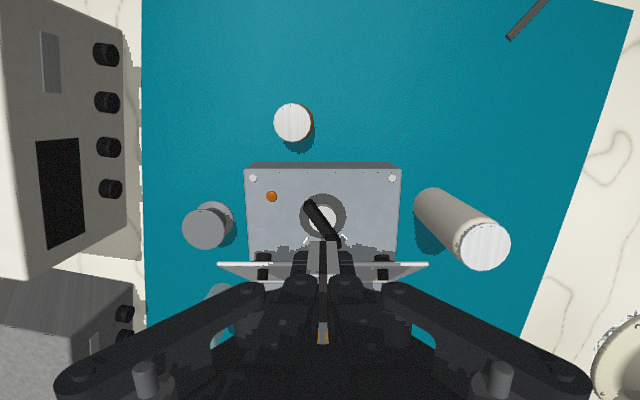

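```bash
python3 -m inch '0 0 4.5 0 0 0 0; 0 0 4 0 0 0 0; 0 1.5 0 0 0 0 0; 0 1.5 0 0 0 0 0; 0 1.25 -0.5 0 0 0 0; 0 1.25 -0.5 0 0 0 0; 0 1.4 -0.3 0 0 0 0; 0 1.4 -0.3 0 0 0 0; 0 1.3 -0.3 0 0 0 0; 0 0 0 0 0 0 0'
python3 - <<'E'
from h import *
d=grab("side");save(d,"s6");cv2.imwrite("pics/s6c.png",cv2.resize(d["img"][100:290,230:430],(800,600)[:2] if 0 else (630,600))[:,:,::-1]);s=status.observe();print(s["eef_pos"],s["contact_force"])
E
```

```text
time: 13.92
eef_pos: [0.5591, -0.1271, 0.1852]
eef_rot: [0.222, -3.133, -0.001]
contact_force: [0.0, 0.0, -0.1]
width: -0.004
[ 0.55914115 -0.12762575  0.18508923] [0.18575704 0.38496126 0.15532623]
```

View pics/s6c.png

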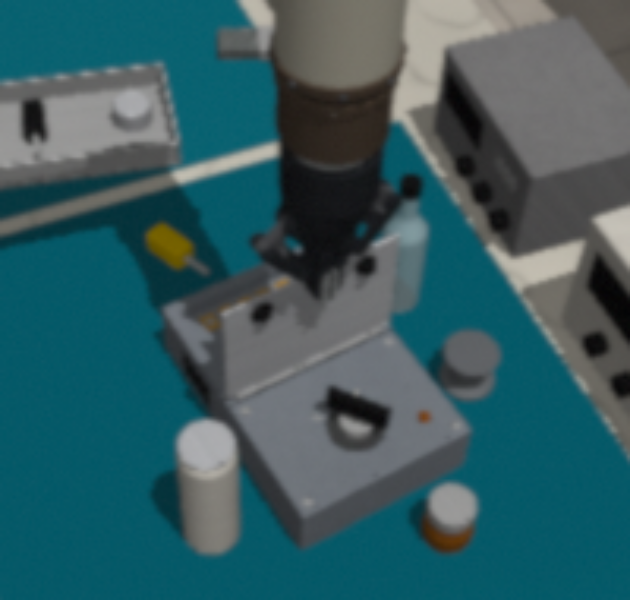

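The cover is about upright, with the closed fingertips on its outer face at crop (320,285). I'll carry on along the arc.

```bash
python3 -m inch '0 1.8 0.25 0 0 0 0; 0 1.8 0.3 0 0 0 0; 0 1.4 0.8 0 0 0 0; 0 1.4 0.8 0 0 0 0; 0 1.1 1.1 0 0 0 0; 0 1.1 1.15 0 0 0 0; 0 0.75 1.4 0 0 0 0; 0 0.75 1.4 0 0 0 0; 0 0 0 0 0 0 0'
python3 - <<'E'
from h import *
d=grab("side");save(d,"s7");cv2.imwrite("pics/s7c.png",cv2.resize(d["img"][100:290,230:430],(630,600))[:,:,::-1]);s=status.observe();print(s["eef_pos"],s["contact_force"])
E
```

```text
time: 15.1
eef_pos: [0.5442, -0.0281, 0.1116]
eef_rot: [0.22, -3.13, 0.001]
contact_force: [-0.2, -0.7, 0.6]
width: -0.0
[ 0.54495498 -0.02827125  0.11250377] [ 1.15353089 -0.74598886  0.54572994]
```

View pics/s7c.png

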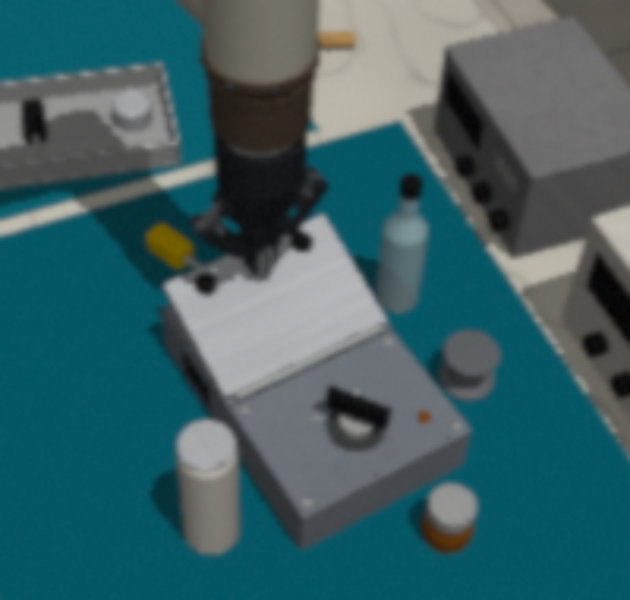

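```bash
python3 -m inch '0 0.2 1.3 0 0 0 0; 0 0.1 1.1 0 0 0 0; 0 0 0.5 0 0 0 0; 0 0 0.2 0 0 0 0; 0 0 0 0 0 0 0'
```

```text
time: 15.78
eef_pos: [0.5449, -0.0254, 0.0823]
eef_rot: [0.22, -3.134, 0.0]
contact_force: [-0.2, 0.5, 1.1]
width: 0.002
```

```bash
python3 -m inch '0 0 0.2 0 0 0 0; 0 0 0 0 0 0 0'
```

```text
time: 16.02
eef_pos: [0.5449, -0.0253, 0.0804]
eef_rot: [-0.22, 3.134, 0.0]
contact_force: [0.4, 0.7, -0.2]
width: 0.003
```

```bash
python3 -m inch '0 0 0.2 0 0 0 0; 0 0 0 0 0 0 0'; python3 -m inch '0 0 0.2 0 0 0 0; 0 0 0 0 0 0 0'
```

```text
time: 16.27
eef_pos: [0.5451, -0.0253, 0.0791]
eef_rot: [-0.22, 3.133, -0.0]
contact_force: [-1.3, 0.6, 4.2]
width: 0.001
time: 16.52
eef_pos: [0.5452, -0.0253, 0.0789]
eef_rot: [-0.222, 3.133, -0.001]
contact_force: [-5.4, 2.2, 16.8]
width: -0.001
```

```bash
python3 -m inch '0 0 -2 0 0 0 0; 0 -3 -5 0 0 0 0; 0 -3 -5 0 0 0 0; 0 0 0 0 0 0 0'
python3 - <<'E'
from h import *
d=grab("wrist");save(d,"w8");s=status.observe();print(s["eef_pos"],s["contact_force"])
print(R.from_rotvec(s["eef_rot"]).as_matrix().round(3))
E
```

```text
time: 17.02
eef_pos: [0.5559, -0.0862, 0.2008]
eef_rot: [-0.216, 3.124, -0.001]
contact_force: [0.3, -0.0, -1.1]
width: 0.002
[ 0.55407892 -0.0853911   0.19805095] [ 1.22398852  0.34333061 -0.38120533]
[[-0.99  -0.138  0.004]
 [-0.138  0.99   0.001]
 [-0.005  0.    -1.   ]]
```

View pics/w8.png

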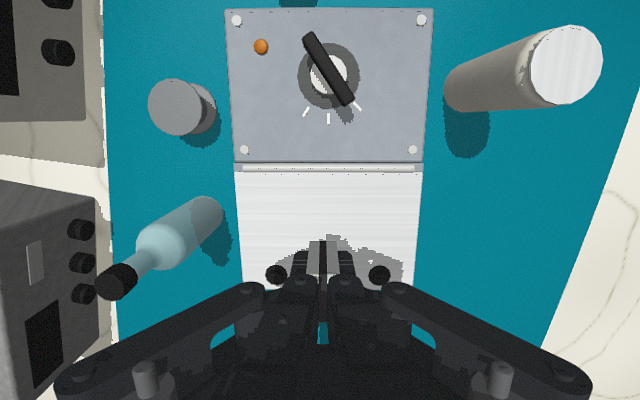

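The cover lies shut, with the pins at (276,275) and (379,275). The key bow runs from (308,37) to (348,101).

```bash
python3 - <<'E'
from h import *
d=grab("wrist");Q=cloud(d);s=status.observe()
c=cv2.resize(d["img"][255:300,255:400],(725,225),interpolation=cv2.INTER_CUBIC);cv2.imwrite("pics/pins8.png",c[:,:,::-1])
g=(d["img"].max(2)<70)
n,l,st,ce=cv2.connectedComponentsWithStats((g&(Q[...,2]>.066)&(Q[...,2]<.085)).astype(np.uint8))
for i in range(1,n):
    if st[i,4]>60: print(st[i],ce[i].round(1),Q[l==i].mean(0).round(4),Q[l==i][:,2].max().round(4))
for u,v in [(276,275),(379,275)]: print(Q[v,u].round(4), plane(d,u,v,.073).round(4))
rows=[(290,200),(270,200),(350,200),(390,200),(280,250),(380,250)]
print([Q[v,u][2].round(4) for u,v in rows])
m=g&(Q[...,2]>.09)&(Q[...,2]<.108);m[130:]=0
v,u=np.nonzero(m);r=cv2.minAreaRect(np.stack([u,v],-1).astype(np.float32));b=np.array([plane(d,*p,.099)[:2] for p in cv2.boxPoints(r)]);print(r,b.round(4),b.mean(0))
e=[b[1]-b[0],b[2]-b[1]];e=max(e,key=np.linalg.norm);print(np.degrees(np.arctan2(e[1],e[0])),np.linalg.norm(e))
for n,u,v in [("kR",225,10),("kL",434,10)]: print(n,plane(d,u,v,.06))
E
```

```text
[  0   0  12  94 628] [ 3.9 51.2] [ 0.8187 -0.1742  0.0811] 0.085
[  23  214   34  174 2457] [ 41.4 301.7] [0.819  0.0584 0.0751] 0.085
[263 265  21  20 330] [273.  274.8] [ 0.5905 -0.0078  0.0706] 0.0763
[366 265  22  20 337] [376.9 275.1] [ 0.4932 -0.0209  0.0699] 0.075
[ 0.5874 -0.0099  0.0741] [ 0.5875 -0.0093  0.073 ]
[ 0.4922 -0.0231  0.0736] [ 0.4921 -0.0228  0.073 ]
[np.float64(0.0661), np.float64(0.0655), np.float64(0.0652), np.float64(0.066), np.float64(0.0643), np.float64(0.0634)]
((324.3963317871094, 66.06709289550781), (82.2284927368164, 15.60612678527832), 57.094757080078125) [[ 0.5896 -0.2068]
 [ 0.5814 -0.2133]
 [ 0.544  -0.1731]
 [ 0.5524 -0.1661]] [ 0.56684331 -0.18981312]
132.92438741309212 0.05481636897479444
kR [ 0.65187739 -0.22732224  0.06      ]
kL [ 0.48818521 -0.25005809  0.06      ]
```

View pics/pins8.png

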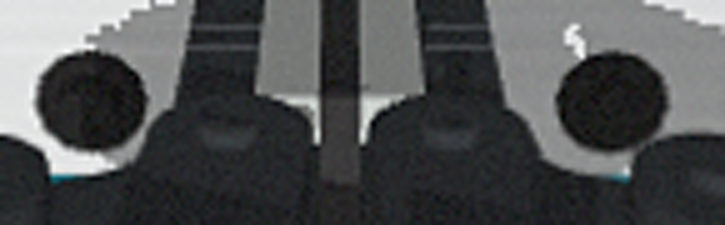

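```bash
python3 -m inch '-2.4 3.6 0 0 0 0 0; -2.4 3.65 0 0 0 0 0; 0 0 5 0 0 0 0; 0 0 4 0 0 0 0; 0 0 1.7 0 0 0 0; 0 0 0 0 0 0 0; 0 0 0 0 0 0 0'
python3 - <<'E'
from h import *
s=[status.observe() for _ in range(5)]
print(s[-1]["eef_pos"],s[-1]["contact_force"]);d=grab("wrist");save(d,"w9")
E
```

```text
time: 18.0
eef_pos: [0.5918, -0.0061, 0.0906]
eef_rot: [-0.22, 3.131, 0.0]
contact_force: [-0.9, 0.1, 0.1]
width: 0.001
[ 0.591794   -0.00609507  0.09056722] [-0.9058837   0.08490525  0.06209358]
```

View pics/w9.png

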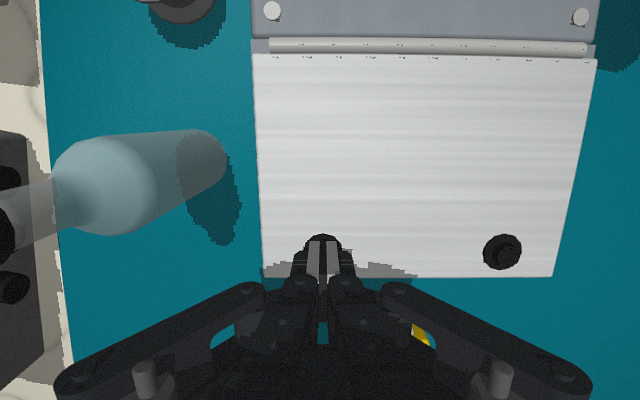

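```bash
python3 -m inch '0 0 0.3 0 0 0 0; 0 0 0.3 0 0 0 0; 0 0 0.2 0 0 0 0; 0 0 0.2 0 0 0 0; 0 0 0 0 0 0 0'
```

```text
time: 18.68
eef_pos: [0.5911, -0.0063, 0.0814]
eef_rot: [-0.221, 3.132, -0.001]
contact_force: [-2.9, -0.3, 9.5]
width: 0.002
```

```bash
python3 -m inch '0 0 0.15 0 0 0 0; 0 0 0 0 0 0 0'
```

```text
time: 18.92
eef_pos: [0.5912, -0.0063, 0.0812]
eef_rot: [-0.222, 3.132, -0.001]
contact_force: [-5.1, 1.4, 16.6]
width: -0.001
```

```bash
python3 -m inch '0 0 0.1 0 0 0 0; 0 0 0 0 0 0 0; 0 0 -2.5 0 0 0 0; 4.95 0 0 0 0 0 0; 4.95 0 0 0 0 0 0; 0 0 1 0 0 0 0; 0 0 0 0 0 0 0; 0 0 0 0 0 0 0'
python3 - <<'E'
from h import *
d=grab("wrist");save(d,"w10")
E
```

```text
time: 19.92
eef_pos: [0.494, -0.0198, 0.0919]
eef_rot: [-0.22, 3.133, -0.0]
contact_force: [-0.2, 0.2, 0.1]
width: 0.002
```

View pics/w10.png

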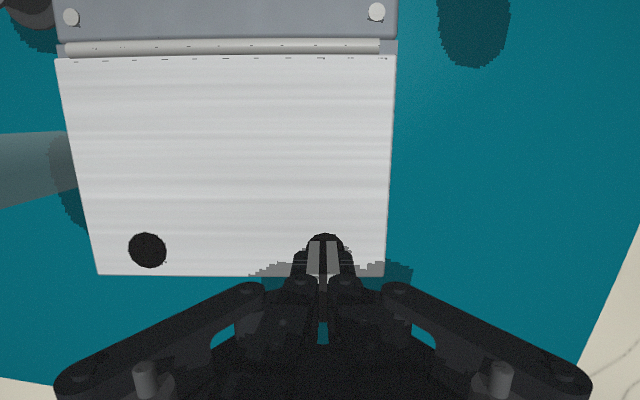

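Pin B at (147,250) now shows as a flat disc, and the fingers are over pin A at (324,240). Pressing A the same way.

```bash
python3 -m inch '0 0 0.3 0 0 0 0; 0 0 0.3 0 0 0 0; 0 0 0.3 0 0 0 0; 0 0 0.2 0 0 0 0; 0 0 0 0 0 0 0'
```

```text
time: 20.6
eef_pos: [0.4931, -0.02, 0.0814]
eef_rot: [-0.221, 3.133, -0.0]
contact_force: [-0.3, 0.3, 5.4]
width: -0.001
```

```bash
python3 -m inch '0 0 0.15 0 0 0 0; 0 0 0 0 0 0 0'
```

```text
time: 20.85
eef_pos: [0.4933, -0.02, 0.0812]
eef_rot: [-0.221, 3.133, -0.001]
contact_force: [-4.6, 1.0, 14.6]
width: -0.003
```

```bash
python3 -m inch '0 0 0.1 0 0 0 0; 0 0 0 0 0 0 0; 0 0 -3 0 0 0 0; -1.65 -3 -4.5 0 0 0 0; -3.3 -4 -4 0 0 0 0; 0 0 0 0 0 0 0; 0 0 0 0 0 0 0'
python3 - <<'E'
from h import *
d=grab("wrist");Q=cloud(d);save(d,"w11");g=(d["img"].max(2)<70)
c=cv2.resize(d["img"][230:310,250:400],(750,400),interpolation=cv2.INTER_CUBIC);cv2.imwrite("pics/pins11.png",c[:,:,::-1])
n,l,st,ce=cv2.connectedComponentsWithStats((g&(Q[...,2]>.064)&(Q[...,2]<.085)).astype(np.uint8))
for i in range(1,n):
    if st[i,4]>60: print(st[i],ce[i].round(1),Q[l==i].mean(0).round(4),np.percentile(Q[l==i][:,2],[50,95]).round(4))
E
```

```text
time: 21.72
eef_pos: [0.5487, -0.0809, 0.1903]
eef_rot: [0.218, -3.132, -0.001]
contact_force: [-0.2, 0.3, -0.1]
width: 0.0
[   5  212   41  180 3017] [ 27.1 301.8] [0.819  0.0588 0.0741] [0.0739 0.0838]
[255 264  22  22 356] [265.2 273.9] [ 0.591  -0.006   0.0677] [0.0677 0.0689]
[362 264  22  21 362] [372.4 273.9] [ 0.4926 -0.0198  0.0677] [0.0677 0.0687]
```

View pics/w11.png

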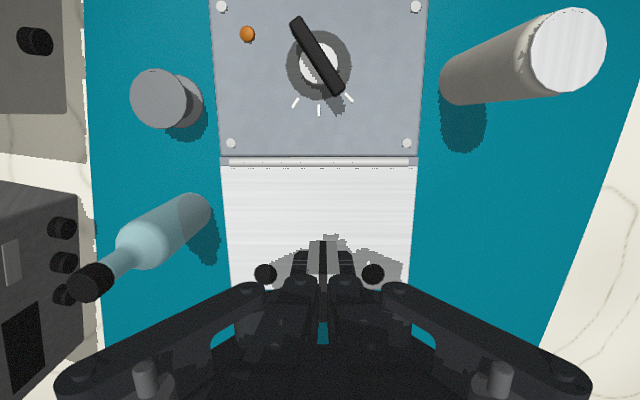

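View pics/pins11.png

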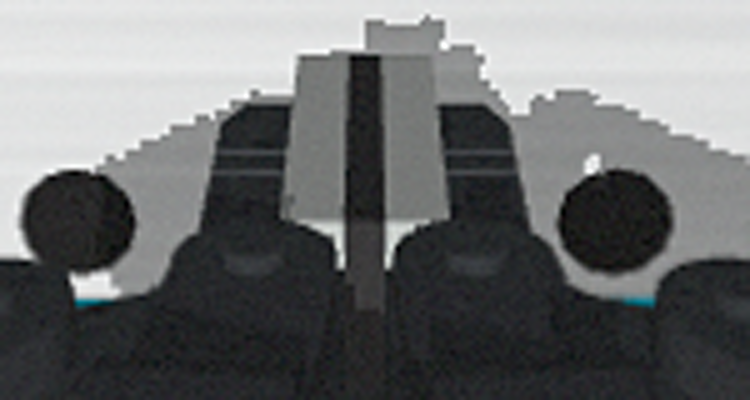

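Both discs at (265,274) and (372,274) are flat, with tops at 67.7 mm (67.5 expected flush). Now the key.

```bash
python3 -m inch '-0.14 -5.5 0 0 0 0 4; -0.14 -5.5 0 0 0 0 4; 0 0 0 0 0 -0.155 4; 0 0 0 0 0 -0.155 4; 0 0 0 0 0 -0.155 4; 0 0 0 0 0 -0.145 4; 0 0 4 0 0 0 4; 0 0 2 0 0 0 4; 0 0 0 0 0 0 4; 0 0 0 0 0 0 4'
python3 - <<'E'
from h import *
d=grab("wrist");save(d,"w12");s=status.observe();print(s["joints"].round(2),s["eef_pos"],s["width"])
print(R.from_rotvec(s["eef_rot"]).as_matrix().round(3))
E
```

```text
time: 23.02
eef_pos: [0.568, -0.189, 0.1319]
eef_rot: [-1.152, 2.923, -0.001]
contact_force: [-0.5, 0.1, 0.2]
width: 0.466
[-0.05  0.44 -0.21  0.   -0.92  0.8 ] [ 0.56831737 -0.18915809  0.13233384] 0.4708889760302117
[[-0.731 -0.682  0.001]
 [-0.682  0.731 -0.   ]
 [-0.001 -0.001 -1.   ]]
```

View pics/w12.png

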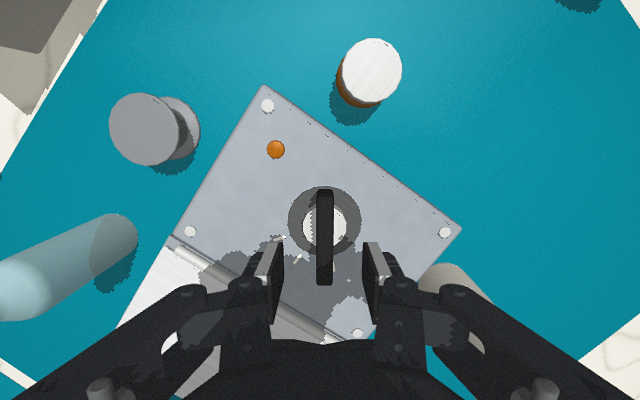

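The bow at (324,237) runs parallel to the pads and is centred between them (274..372).

```bash
python3 -m inch '0.05 0 2 0 0 0 4; 0 0 2.1 0 0 0 4; 0 0 0 0 0 0 4; 0 0 0 0 0 0 0.5; 0 0 0 0 0 0 0.5; 0 0 0 0 0 0 0.5; 0 0 0 0 0 0 0.5; 0 0 0 0 0 0 0.5' 50
python3 - <<'E'
from h import *
s=status.observe();print(s["eef_pos"],s["contact_force"],s["wrist_torque"],s["width"])
E
```

```text
time: 24.08
eef_pos: [0.5679, -0.1903, 0.0921]
eef_rot: [-1.151, 2.922, -0.002]
contact_force: [-2.0, -2.3, 6.7]
width: 0.103
[ 0.5679321 -0.1902767  0.0920782] [-1.97906687 -2.32451933  6.69695268] [-0.39504496  0.5770834  -0.04862239] 0.10336211365364276
```

```bash
python3 -m inch '0 0 0 0 0 0.12 0.5; 0 0 0 0 0 0.12 0.5; 0 0 0 0 0 0.12 0.5; 0 0 0 0 0 0.12 0.5; 0 0 0 0 0 0.12 0.5; 0 0 0 0 0 0 0.5'
python3 - <<'E'
from h import *
s=status.observe();print(s["eef_pos"],s["contact_force"],s["wrist_torque"],s["width"])
E
```

```text
time: 24.82
eef_pos: [0.5674, -0.1906, 0.0921]
eef_rot: [-0.235, 3.132, -0.002]
contact_force: [-2.3, -3.5, 5.4]
width: 0.103
[ 0.56738416 -0.19058169  0.09207724] [-2.26921352 -3.4594887   5.43528349] [-0.80277044  0.88995479 -0.04360188] 0.10258050637518326
```

```bash
python3 -m inch '0 0 0 0 0 0.12 0.5; 0 0 0 0 0 0.12 0.5; 0 0 0 0 0 0.12 0.5; 0 0 0 0 0 0.12 0.5; 0 0 0 0 0 0.08 0.5; 0 0 0 0 0 0.05 0.5; 0 0 0 0 0 0 0.5'
python3 - <<'E'
from h import *
s=status.observe();print(s["eef_pos"],s["contact_force"],s["wrist_torque"],s["width"],R.from_rotvec(s["eef_rot"]).as_matrix()[:2,0],s["joints"].round(3))
E
```

```text
time: 25.7
eef_pos: [0.5668, -0.1905, 0.0921]
eef_rot: [-0.715, -3.058, 0.002]
contact_force: [-4.8, -2.9, 8.1]
width: 0.102
[ 0.56678709 -0.19054481  0.09205378] [-4.76491185 -2.87047274  8.0614716 ] [-0.75925909  1.24005908  0.1812258 ] 0.10238503200350206 [-0.89638175  0.4432828 ] [-0.053  0.487 -0.252  0.002 -0.832 -0.407]
```

```bash
python3 -m inch '0 0 0 0 0 0.05 0.5; 0 0 0 0 0 0.03 0.5; 0 0 0 0 0 0 0.5'
python3 - <<'E'
from h import *
s=status.observe();print(s["eef_pos"],s["contact_force"],s["wrist_torque"],s["width"],R.from_rotvec(s["eef_rot"]).as_matrix()[:2,0],s["joints"].round(3))
E
```

```text
time: 26.08
eef_pos: [0.5668, -0.1906, 0.0921]
eef_rot: [-0.828, -3.029, 0.004]
contact_force: [-4.7, -2.2, 8.2]
width: 0.103
[ 0.56678441 -0.19056622  0.09210037] [-4.73941217 -2.1769651   8.18582262] [-0.76027805  1.42516174  1.32832771] 0.10282596314462772 [-0.86086493  0.50883347] [-0.053  0.487 -0.252  0.003 -0.833 -0.483]
```

```bash
python3 -m inch '0 0 0 0 0 -0.03 0.5; 0 0 0 0 0 0 0.5; 0 0 0 0 0 0 0.5; 0 0 0 0 0 0 0.5; 0 0 0 0 0 0 0.5; 0 0 0 0 0 0 0.5; 0 0 0 0 0 0 0.5; 0 0 0 0 0 0 0.5; 0 0 0 0 0 0 0.5'
python3 - <<'E'
from h import *
s=status.observe();print(s["wrist_torque"])
E
python3 -m inch '0 0 0 0 0 -0.1 0.5; 0 0 0 0 0 -0.12 0.5; 0 0 0 0 0 -0.12 0.5; 0 0 0 0 0 -0.12 0.5; 0 0 0 0 0 -0.12 0.5; 0 0 0 0 0 0 0.5; 0 0 0 0 0 0 0.5'
python3 - <<'E'
from h import *
s=status.observe();print(s["wrist_torque"],R.from_rotvec(s["eef_rot"]).as_matrix()[:2,0])
E
```

```text
time: 27.2
eef_pos: [0.5668, -0.1905, 0.0921]
eef_rot: [-0.785, -3.041, 0.004]
contact_force: [-5.0, -2.0, 7.4]
width: 0.102
[-0.78136062  1.30118624  0.98130915]
time: 28.08
eef_pos: [0.5673, -0.1906, 0.0921]
eef_rot: [-0.111, 3.139, -0.002]
contact_force: [-3.2, -2.6, 6.5]
width: 0.103
[-0.82231245  0.91830499  0.04659151] [-0.99750071 -0.07065626]
```

```bash
python3 -m inch '0 0 0 0 0 0 4; 0 0 0 0 0 0 4; 0 0 0 0 0 0 4; 0 0 0 0 0 0 4; 0 0 -2 0 0 0 4; 0 0 -5 0 0 0 4; 0 3 -5 0 0 0 4; 0 0 0 0 0 0 4; 0 0 0 0 0 0 4'
python3 - <<'E'
from h import *
d=grab("wrist");save(d,"w13");Q=cloud(d);g=(d["img"].max(2)<70);s=status.observe();print(s["eef_pos"],s["contact_force"])
m=g&(Q[...,2]>.09)&(Q[...,2]<.108)&(abs(Q[...,0]-.567)<.05)&(abs(Q[...,1]+.19)<.05)
v,u=np.nonzero(m);r=cv2.minAreaRect(np.stack([u,v],-1).astype(np.float32));b=np.array([plane(d,*p,.099)[:2] for p in cv2.boxPoints(r)]);print(r,b.round(4),b.mean(0))
e=[b[1]-b[0],b[2]-b[1]];e=max(e,key=np.linalg.norm);print(np.degrees(np.arctan2(e[1],e[0])),np.linalg.norm(e))
E
```

```text
time: 29.2
eef_pos: [0.565, -0.1595, 0.2102]
eef_rot: [0.11, -3.139, -0.001]
contact_force: [-0.2, -0.9, -0.8]
width: 0.467
[ 0.56460897 -0.15973356  0.20931469] [ 0.16358892  0.23616322 -0.00588334]
((322.6264953613281, 167.6441192626953), (69.33363342285156, 12.654923439025879), 85.60128784179688) [[ 0.5755 -0.2178]
 [ 0.5658 -0.2192]
 [ 0.5573 -0.1642]
 [ 0.5676 -0.1627]] [ 0.56653893 -0.19099788]
98.7331773802542 0.05564007228867969
```

View pics/w13.png

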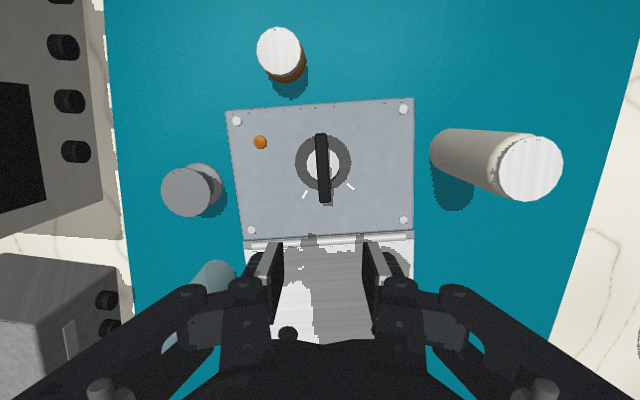

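The key is back at RUN: the bow is at 98.7° and the unit's y axis at about 97.9°. I'll back off and take an overall look.

```bash
python3 -m inch '0 0 -6 0 0 0 4; 0 0 -4 0 0 0 4; 0 0 0 0 0 0 4'
python3 - <<'E'
from h import *
for n in("scene","side"): save(grab(n),n+"_end")
E
```

```text
time: 29.62
eef_pos: [0.5666, -0.1605, 0.3128]
eef_rot: [-0.109, 3.135, -0.002]
contact_force: [-0.4, -0.3, -0.6]
width: 0.474
```

View pics/scene_end.png

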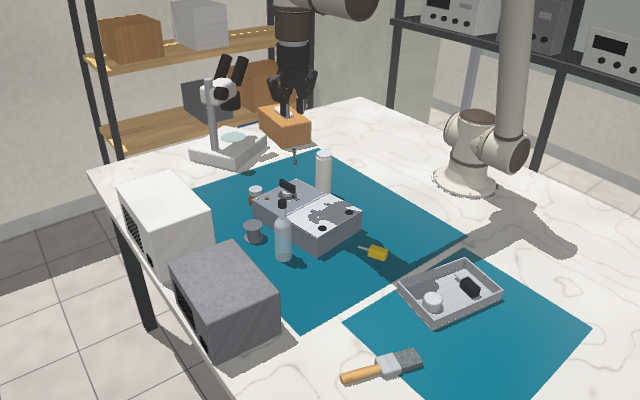

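View pics/side_end.png

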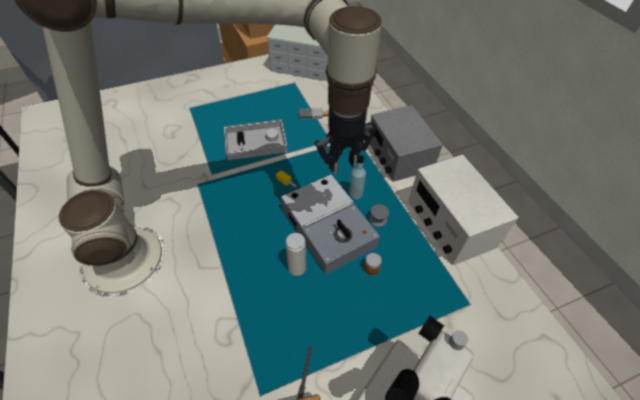

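The driver is in the tray (scene 470,287) and the cover is shut (330,215) with both pins flush. The key is at RUN and every bystander stands where it did. Handing in.

```bash
python3 -c "
from cell import robot; print(robot.sign_off())"
```

```text
the job is handed in; nothing more can be done
None
```

The job is done as asked and handed in at about 30 s of robot time; sign-off gives no verdict. The black driver is in the free half of the tray, the cover is shut, both pins are flush, and the key is in RUN.

- **Pins:** both tops measured 67.7 mm above the table, against 67.5 mm expected when flush. Each stopped firmly, at about 15 N or more, at the same height.
- **Key:** I turned it to the START stop, where the wrist torque rose to 1.3 N m, and held it there for just over a second. I then turned it back most of the way and released it to spring the rest. The bow ended at 98.7°, against about 97.9° for RUN.
- **Bystanders:** the final pictures show nothing else displaced.

One thing disagreed with the description: the driver lay along the unit's -x axis, not near +y. It was the only black-gripped driver in the bay, so I went by the images.

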